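# Lay out the calibration weights by pushing

## Robot

A 6-joint arm with a two-finger parallel gripper is mounted at the origin on a cart in front of the work surface, level with it; the furniture and walls round the work are solid. World frame = base frame: x ahead of the robot, y to its left, z up, the work surface at z = 0. Lengths are in m, angles in degrees, forces in N, time in s.
With the tool pointing down it reaches from about 0.375 to 0.975 m from the base axis. Payload 3.8 kg.
Tool frame: the origin (TCP) lies midway between the tips of the shut fingers; the grasp point (between the pads) lies manip.tcp_to_grasp behind it (manip.tcp_to_grasp is the distance from the TCP to the grasp point, in m); z points along the fingers, y is the line along which they close (so a half turn about z gives the same grasp; the last joint's range is limited). The gripper opens to 88 mm and grips with 3 to 60 N. Pads are 18 mm wide; open, the fingers measure 123 mm over their backs; the gripper's body (75 mm by 187 mm) begins 45 mm behind the grasp point.
Start: joints at [74.146, 15.12, 91.902, -0, 72.978, -2.114], TCP at [0.16, 0.656, 0.239] pointing down, gripper open.
Joint ranges: [-150.88, 150.88], [-54.13, 125.18], [17.81, 147.31], [-75.09, 255.09], [0, 152.58], [-146.25, 146.25]. Speed limits (degrees/s): [147.25, 147.25, 180, 180, 180, 180].

## Interface

Orientations are given as a 3x3 rotation matrix whose columns are the frame's x, y, z axes.
In Python, from bench import monitor, optics, manip gives the robot as it stands.
- The arm moves only by the tool servo_tool, never from a script. Its argument "plan" is a list that holds one entry, the list of rows, each a list of 4 numbers: the shift along the tool's x, y, z in units of 0.05 m (1.0 is 0.05 m), then the turn about the tool's z in units of pi/2 rad (1.0 is pi/2 rad). In form: [[[x, y, z, twist], ...]]. A call has 1 to 5 rows; each row shifts and turns the commanded pose from where the row before left it, along the tool's axes as they then stand; what a row does not reach is not made up. A row lasts 1/10 s, in which the tool goes at most 50 mm and 8.59 degrees, less where a joint would pass 70% of its speed; a pose out of reach is approached as far as the arm can. A call with a number of a shift or a turn outside -1 to 1 is refused whole. A call with a gripper value outside its range is refused whole. "hand" is the closure in counts, from 0 (fully open) to 255 (shut), set as the call begins (left out, the last holds). The fingers move at their own pace and stop on an object; the grip force is fixed at half the most. Time passes only in rows, so rows that do not move let the fingers close. It gives the time, the measured TCP pose, the force, the opening and the grip force at its end, in the units of the state.
- monitor.state(): the state, without advancing time (a new reading comes with each control period).
- optics.grab_frame(name): name is "side" or "top" or "wrist"; returns a dict with "pixels" (400x640x3 uint8, red, green, blue), "fx", "fy", "cx", "cy" (pixels), "rvec" (rotation vector, rad) and "tvec" (3), from world to camera coordinates, as OpenCV has them. Camera axes: x right, y down, z forward; pixel columns grow to the right and rows downward; lengths in m; the calibration is good to about 2 mm. The wrist camera is an equidistant fisheye: a pixel r from the principal point sees the ray r / f radians off the axis. A picture is of the moment at which its call begins. There is no depth.
- manip.hand_in(): hands the job in; it is judged then, once.
The state is a dict: "time_s": time; "qpos": joint angles; "joint_velocities": joint speeds; "effort": joint torques, N m; "position": TCP position; "eef_rot": TCP orientation; "wrist_force": force on the tool from outside, world axes, zero at the start; "moment": the same for the moment, N m; "width": finger opening in m; "gripper_force": force on a finger pad.
Only numpy, scipy, OpenCV 4.12 (cv2) and the standard library are available. Lean on these libraries where they do the work, as an engineer would, in place of code of your own. Each camera call takes 0.05 s, during which the arm holds its last target. There are 200 camera calls.

## Task

Get the calibration kit ready without gripping or lifting anything: with the fingers, push the closed wooden weight case along the worktop into the corner of the aluminium angle stop, until it sits square and flush against both arms. Also push the big silver weight along the worktop, upright, until it stands wholly inside the round green-rimmed mark. Leave the brass weights and everything else where they are.

Things in the scene. Friction and masses are not known exactly. Their poses are not given: they have to be found in the camera images.
- weight_case: Closed wooden case lying loose near the angle stop, 85 (x) x 170 (y) x 54 mm high, 0.4 to 0.65 kg, slides at 3 to 9 N; the lid is fixed. Origin: centre of the underside. Its +x face is the back (goes to the stop's back arm), its +y end goes to the side arm; a brass tab 24 mm wide sticks out 4 mm from the -x face at 39 to 52 mm height. Starts up to 9 degrees askew.
- angle_stop: Aluminium L fixed to the worktop, arms 12 mm thick, 25 mm high. Origin: inner corner at worktop height. The back arm's inner face is this frame's x = 0 plane and runs 200 mm towards -y; the side arm's inner face is y = 0 and runs 105 mm towards -x. With the case home, its origin is at x = -42, y = -85 mm in this frame and the axes are parallel.
- steel_weight: Big silver calibration weight, the only silver one, standing loose: body 42 mm in diameter and 42 mm high, with a knob of 23 mm diameter on top up to 60 mm; about 0.5 kg. Origin: centre of the underside. Push it low, below half of the body's height, and it slides upright.
- mark: Flat round mark stuck on the worktop, white with a green rim, 72 mm outside diameter, under 1 mm thick (does not hinder sliding). Origin: its centre.
- brass_weight: Brass weight, 33 mm in diameter, 50 mm high, standing loose near the silver one (the two may change places); leave it. Origin: centre of the underside.
- small_brass_weight: Small brass weight, 27 mm in diameter, 40 mm high, standing loose to the right; leave it. Origin: centre of the underside.
- note_pad: Yellow note pad, 76 x 76 x 13 mm, loose, to the right; leave it. Origin: centre of the underside.
- dropper: Small brown dropper bottle, 33 mm across, 102 mm high, loose, behind the angle stop; leave it. Origin: centre of the underside.
- glue_stick: Orange glue stick, 98 mm long, 20 mm thick, lying loose behind the angle stop; leave it. Origin: underside.
Mind the look-alikes: they are no part of the job. Several things have the shape of the steel_weight; the one meant has the colours described above.

How it is judged:
By the outcome, as a careful person would: the job done as asked, in the order asked, and still so for the second after the job is handed in, with the robot touching nothing.
It also fails if it takes over 67 s, if anything falls off the work surface, if the arm or the gripper's body presses on something with over 40 N, if the wrist force passes 120 N, or if a joint passes its speed limit or range.

## Working session

There is one attempt and no reset: what is moved stays moved. The work goes in short steps, Python scripts to look and compute and a tool call to move; the robot and the scene stay as the last step left them, time stands still between calls to the robot, and variables do not carry over. Pictures are saved under pics/ and viewed, at most 10 in all, crops included, and the job is handed in when it is done.

Besides the shell and the picture viewer there is one more tool, called after "Call:" by a JSON object that holds its "method" and its "body", one argument or row to a line. servo_tool: Moves the arm, as the interface text tells. Shifts and turns lie within -1 to 1; 1 stands for 0.05 m of shift or pi/2 rad of turn. Its arguments: {"type":"object","properties":{"plan":{"type":"array"},"hand":{"type":"number"}},"required":["plan"]}

```bash
mkdir -p pics; ls; cat > h.py <<'E'
import numpy as np, cv2
from bench import monitor, optics, manip
def grab(n,save=None):
    f=optics.grab_frame(n); f={**f,'img':cv2.cvtColor(np.asarray(f['pixels']),cv2.COLOR_RGB2BGR)}
    if save: cv2.imwrite('pics/'+save,f['img'])
    return f
def cast(f,uv,z):
    uv=np.atleast_2d(np.asarray(uv,float)); R=cv2.Rodrigues(np.asarray(f['rvec'],float))[0]; t=np.asarray(f['tvec'],float).ravel()
    d=np.c_[(uv[:,0]-f['cx'])/f['fx'],(uv[:,1]-f['cy'])/f['fy'],np.ones(len(uv))]
    c=-R.T@t; w=d@R
    return c+w*((z-c[2])/w[:,2])[:,None]
E
python3 - <<'E'
from h import *
for n in('top','side'):
    f=grab(n,n+'0.png'); R=cv2.Rodrigues(np.asarray(f['rvec'],float))[0]; print(n,f['fx'],f['cx'],f['cy'],-R.T@np.asarray(f['tvec']).ravel(), R[2])
s=monitor.state(); print(s['time_s'],s['position'],s['eef_rot'],s['width'],manip.tcp_to_grasp)
E
```

```text
pics
top 366.14371811118735 322.40023219139 197.81554768176818 [ 0.50541294 -0.28542395  0.99168116] [ 0.07768646 -0.02852406 -0.99656971]
side 408.4920458097017 317.3680753321511 196.01881811438537 [ 0.15940751 -1.02543227  0.38186808] [ 0.44628274  0.80290924 -0.39518156]
0.1 [0.16014762 0.65506972 0.23750607] [[-9.71392494e-01  2.37479104e-01 -5.45181143e-04]
 [ 2.37479722e-01  9.71390506e-01 -1.96630004e-03]
 [ 6.26286129e-05 -2.03951857e-03 -9.99997918e-01]] 0.08806359628279516 0.0187
```

View pics/top0.png

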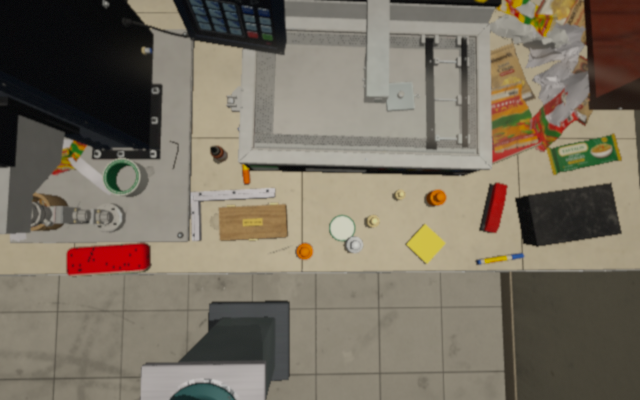

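View pics/side0.png

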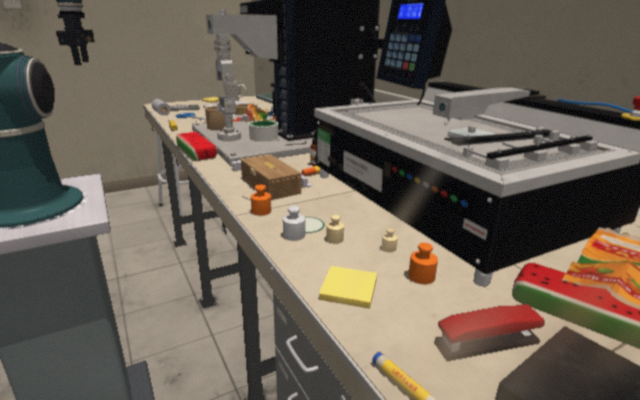

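The top view shows these candidates for the silver weight: silver (354,244), brass (372,222), small brass (398,196), and orange look-alikes at (304,251) and (437,198). I choose the silver one at (354,244). The mark is at (342,228), the case at (253,222), and the stop's inner corner is near (200,200).

```bash
python3 - <<'E'
from h import *
f=grab('top'); im=f['img']
c=cv2.resize(im[175:275,180:400],None,fx=3.6,fy=3.6,interpolation=cv2.INTER_CUBIC); cv2.imwrite('pics/crop0.png',c)
hsv=cv2.cvtColor(im,cv2.COLOR_BGR2HSV)
for p in [(210,222),(253,212),(230,195),(195,220),(342,228),(354,244),(310,220),(330,228)]: print(p,hsv[p[1],p[0]])
P=lambda uv,z:print(uv,z,cast(f,uv,z).round(4).tolist())
P((354,244),.06);P((342,228),0);P((372,222),.05);P((398,196),.04);P((304,251),.06);P((253,222),.054);P([(201,201),(275,196),(201,240)],.0);P([(216,154),(245,174)],.0);P((200,271),0)
E
```

```text
(210, 222) [ 21  55 162]
(253, 212) [ 18 122 152]
(230, 195) [  9  10 181]
(195, 220) [  9  10 175]
(342, 228) [ 30  20 203]
(354, 244) [ 26   9 197]
(310, 220) [ 21  52 180]
(330, 228) [ 49  31 171]
(354, 244) 0.06 [[0.4605, -0.3918, 0.06]]
(342, 228) 0 [[0.5008, -0.3665, 0.0]]
(372, 222) 0.05 [[0.5161, -0.44, 0.05]]
(398, 196) 0.04 [[0.5841, -0.5112, 0.04]]
(304, 251) 0.06 [[0.4436, -0.2652, 0.06]]
(253, 222) 0.054 [[0.5171, -0.1355, 0.054]]
[(201, 201), (275, 196), (201, 240)] 0.0 [[0.5746, 0.013, 0.0], [0.5879, -0.1854, 0.0], [0.4703, 0.0107, 0.0]]
[(216, 154), (245, 174)] 0.0 [[0.7027, -0.0247, 0.0], [0.6479, -0.1038, 0.0]]
(200, 271) 0 [[0.3886, 0.0116, 0.0]]
```

View pics/crop0.png

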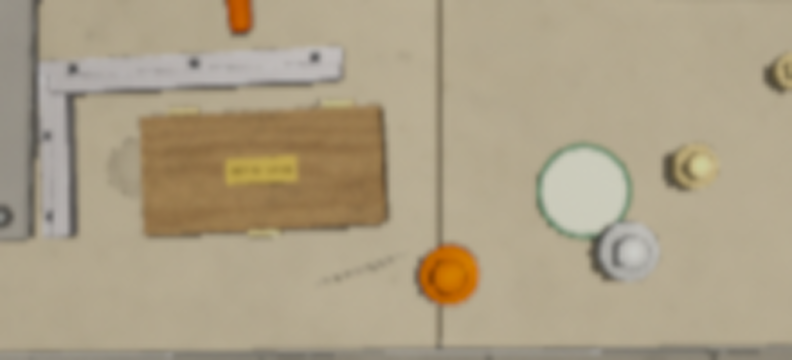

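The crop confirms the silver weight at crop (627,252), just touching the mark's rim at (584,190). The case is at crop (263,170), a few degrees askew, with its gap to the back arm about 20 mm and to the side arm about 50 mm.

```bash
cat >> h.py <<'E'
def big(m): return max(cv2.findContours(m,cv2.RETR_EXTERNAL,cv2.CHAIN_APPROX_NONE)[0],key=cv2.contourArea)[:,0,:]
def roi(m,x0,y0,x1,y1):
    o=np.zeros_like(m); o[y0:y1,x0:x1]=m[y0:y1,x0:x1]; return o
def rect(P):
    (c,s,a)=cv2.minAreaRect((P[:,:2]*1000).astype(np.float32)); b=cv2.boxPoints((c,s,a)); return np.array(c),s,a,b
def case(f):
    hsv=cv2.cvtColor(f['img'],cv2.COLOR_BGR2HSV)
    m=cv2.inRange(hsv,(8,85,60),(25,255,215)); m=cv2.morphologyEx(roi(m,185,185,296,262),cv2.MORPH_OPEN,np.ones((7,7)))
    return rect(cast(f,big(m),.054))
def steel(f,box=(325,215,385,262)):
    hsv=cv2.cvtColor(f['img'],cv2.COLOR_BGR2HSV)
    m=cv2.inRange(hsv,(0,0,100),(180,22,255)); m=cv2.morphologyEx(roi(m,*box),cv2.MORPH_OPEN,np.ones((3,3)))
    c,r=cv2.minEnclosingCircle((cast(f,big(m),.042)[:,:2]*1000).astype(np.float32)); return c,r
E
python3 - <<'E'
from h import *
f=grab('top'); 
c,s,a,b=case(f); print('case',c.round(1),np.round(s,1),round(a,2),b.round(1).tolist())
hsv=cv2.cvtColor(f['img'],cv2.COLOR_BGR2HSV)
m=cv2.inRange(hsv,(0,0,120),(180,25,230)); mm=roi(m,189,182,285,245)
cv2.imwrite('pics/m.png',mm)
# inner edges: back arm lower edge per column, side arm right edge per row
back=np.array([(u,np.nonzero(mm[:210,u])[0].max()+.5) for u in range(208,270)]); side=np.array([(np.nonzero(mm[v,:212])[0].max()+.5,v) for v in range(208,237)])
for n,e in(('back',back),('side',side)):
    p=cast(f,e,.025)[:,:2]*1000; vx,vy,x,y=cv2.fitLine(p.astype(np.float32),cv2.DIST_HUBER,0,.01,.01).ravel(); print(n,x,y,np.degrees(np.arctan2(vy,vx)))
print('steel',steel(f))
g=cv2.inRange(hsv,(40,40,30),(85,255,200)); g=roi(g,322,208,365,246); ys,xs=np.nonzero(g); p=cast(f,np.c_[xs,ys],0)[:,:2]*1000
A=np.c_[2*p,np.ones(len(p))]; q=np.linalg.lstsq(A,(p**2).sum(1),rcond=None)[0]; print('mark',q[:2],np.sqrt(q[2]+q[0]**2+q[1]**2),len(p))
s=grab('side','side1.png')
E
```

```text
case [ 517.4 -134.7] [ 86.9 170.8] 2.56 [[470.20001220703125, -51.400001525878906], [477.79998779296875, -222.0], [564.5999755859375, -218.10000610351562], [557.0, -47.5]]
back 579.31177 -93.57363 -87.72504
side 525.8064 10.918846 1.2773452
steel ((484.2481994628906, -377.14459228515625), 50.36091613769531)
mark [ 501.67768276 -365.64775153] 34.481766793193074 61
```

Call:
{"method": "servo_tool", "body": {
  "plan": [
    [[0, 0, 0, -0.09], [0, 0, 0, -0.09], [-0.3, -0.86, 0, 0], [-0.3, -0.86, 0, 0], [-0.3, -0.86, 0, 0]]
  ],
  "hand": 80
}}

```text
time_s: 0.75
position: [0.211, 0.5274, 0.2382]
eef_rot: [[-0.999, -0.044, -0.0], [-0.044, 0.999, -0.001], [0.0, -0.001, -1.0]]
wrist_force: [1.0, -0.4, 0.9]
width: 0.0606
gripper_force: 0.0
```

Call:
{"method": "servo_tool", "body": {
  "plan": [
    [[-0.3, -0.86, 0, 0], [-0.3, -0.86, 0, 0], [-0.3, -0.86, 0, 0], [-0.3, -0.86, 0, 0], [-0.3, -0.86, 0, 0]]
  ]
}}

```text
time_s: 1.25
position: [0.2952, 0.3154, 0.2388]
eef_rot: [[-0.999, -0.044, 0.001], [-0.044, 0.999, 0.0], [-0.001, 0.0, -1.0]]
wrist_force: [0.6, -0.5, -0.2]
width: 0.0606
gripper_force: 0.0
```

Call:
{"method": "servo_tool", "body": {
  "plan": [
    [[-0.3, -0.86, 0, 0], [-0.3, -0.86, 0, 0], [-0.3, -0.86, 0, 0], [-0.3, -0.86, 0, 0], [0, 0, 0, 0]]
  ]
}}

```text
time_s: 1.75
position: [0.3638, 0.1434, 0.239]
eef_rot: [[-0.999, -0.035, 0.002], [-0.035, 0.999, -0.002], [-0.001, -0.002, -1.0]]
wrist_force: [-0.3, 0.2, 0.5]
width: 0.0602
gripper_force: 0.0
```

Call:
{"method": "servo_tool", "body": {
  "plan": [
    [[-0.22, -0.94, 0, 0], [-0.22, -0.94, 0, 0], [-0.22, -0.94, 0, 0], [-0.22, -0.94, 0, 0], [-0.22, -0.94, 0, 0]]
  ]
}}

```text
time_s: 2.25
position: [0.4278, -0.0854, 0.239]
eef_rot: [[-0.999, -0.044, 0.001], [-0.044, 0.999, 0.001], [-0.001, 0.0, -1.0]]
wrist_force: [-0.1, 1.1, -0.7]
width: 0.0607
gripper_force: 0.0
```

Call:
{"method": "servo_tool", "body": {
  "plan": [
    [[-0.22, -0.94, 0, 0], [0, 0, 0.9, 0], [0, 0, 0.9, 0], [0, 0, 0.9, 0], [0, 0, 0, 0]]
  ]
}}

```text
time_s: 2.75
position: [0.435, -0.1283, 0.0976]
eef_rot: [[-0.999, -0.043, -0.013], [-0.043, 0.999, 0.005], [0.012, 0.005, -1.0]]
wrist_force: [-1.1, 0.3, -0.1]
width: 0.0601
gripper_force: 0.0
```

```bash
python3 - <<'E'
from h import *
f=grab('top','t2.png'); c,s,a,b=case(f); print('case',c.round(1),np.round(s,1),round(a,2))
s=grab('side'); cv2.imwrite('pics/s2.png',cv2.resize(s['img'][100:300,180:440],None,fx=3,fy=3))
st=monitor.state(); print(st['position'],st['qpos'])
E
```

```text
case [ 517.5 -134.7] [ 86.7 170.6] 2.5
[ 0.44003484 -0.13012371  0.10360776] [-1.95929850e+01 -9.21318210e-01  1.25175681e+02  1.42935500e-02
  5.58767823e+01 -1.12105233e+02]
```

View pics/s2.png

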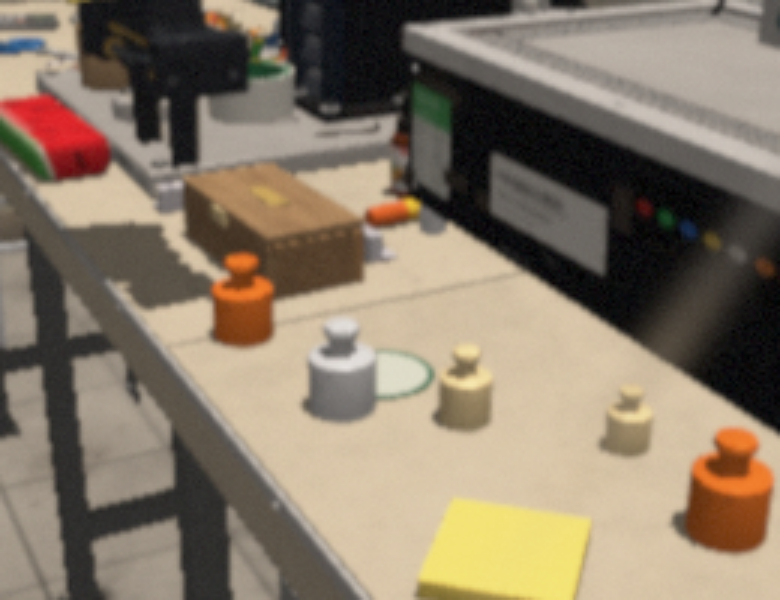

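The side crop shows the gripper above the front of the case with the silver weight at crop (342,370), upright, and the path is clear. Next: descend and push +x with straddling fingers.

Call:
{"method": "servo_tool", "body": {
  "plan": [
    [[0, 0, 1.0, 0], [0, 0, 0.8, 0], [0, 0, 0, 0], [-0.2, 0, 0, 0], [-0.2, 0, 0, 0]]
  ]
}}

```text
time_s: 3.35
position: [0.4644, -0.131, 0.0173]
eef_rot: [[-0.999, -0.043, 0.006], [-0.043, 0.999, -0.002], [-0.006, -0.002, -1.0]]
wrist_force: [1.0, 0.3, 0.3]
width: 0.0606
gripper_force: 0.0
```

Call:
{"method": "servo_tool", "body": {
  "plan": [
    [[-0.1, 0, 0, 0], [-0.1, 0, 0, 0], [-0.1, 0, 0, 0], [-0.1, 0, 0, 0], [0, 0, 0, 0]]
  ]
}}

```text
time_s: 3.85
position: [0.4818, -0.1296, 0.0153]
eef_rot: [[-0.999, -0.043, 0.002], [-0.043, 0.999, -0.001], [-0.002, -0.001, -1.0]]
wrist_force: [-0.6, -0.5, 1.3]
width: 0.0604
gripper_force: 0.7
```

Call:
{"method": "servo_tool", "body": {
  "plan": [
    [[-0.06, 0, 0, 0], [-0.06, 0, 0, 0]]
  ]
}}

```text
time_s: 4.05
position: [0.4858, -0.1291, 0.0145]
eef_rot: [[-0.999, -0.043, -0.002], [-0.043, 0.999, -0.0], [0.002, -0.0, -1.0]]
wrist_force: [-5.9, -0.5, 5.1]
width: 0.0603
gripper_force: 3.2
```

```bash
python3 - <<'E'
from h import *
f=grab('top'); c,s,a,b=case(f); print('case',c.round(1),np.round(s,1),round(a,2))
st=monitor.state(); print(st['position'],st['wrist_force'])
E
```

```text
case [ 551.2 -132.6] [ 58.9 167.8] 0.24
[ 0.48665784 -0.12914613  0.01453954] [-2.01786684 -0.59855845 -1.555165  ]
```

Call:
{"method": "servo_tool", "body": {
  "plan": [
    [[-0.06, 0, 0, 0], [-0.06, 0, 0, 0]]
  ]
}}

```text
time_s: 4.3
position: [0.4875, -0.1289, 0.0138]
eef_rot: [[-0.999, -0.044, -0.011], [-0.044, 0.999, 0.0], [0.011, 0.001, -1.0]]
wrist_force: [-25.2, -4.5, 19.9]
width: 0.0604
gripper_force: 12.9
```

Call:
{"method": "servo_tool", "body": {
  "plan": [
    [[-0.06, 0, 0, 0], [0, 0, 0, 0]]
  ]
}}

```text
time_s: 4.5
position: [0.4873, -0.1287, 0.0133]
eef_rot: [[-0.999, -0.045, -0.017], [-0.045, 0.999, 0.001], [0.017, 0.002, -1.0]]
wrist_force: [-27.1, -5.3, 22.8]
width: 0.0607
gripper_force: 13.7
```

Call:
{"method": "servo_tool", "body": {
  "plan": [
    [[0.5, 0, 0, 0], [0, 0, 0, 0], [0, 0, -1.0, 0], [0, 0, -1.0, 0], [-0.36, -0.68, 0, 0]]
  ],
  "hand": 80
}}

```text
time_s: 5.0
position: [0.4956, -0.163, 0.123]
eef_rot: [[-0.999, -0.045, 0.016], [-0.046, 0.999, -0.004], [-0.016, -0.005, -1.0]]
wrist_force: [1.8, -0.4, 0.1]
width: 0.0602
gripper_force: 0.0
```

Call:
{"method": "servo_tool", "body": {
  "plan": [
    [[-0.36, -0.68, 0, 0], [-0.36, -0.68, 0, 0], [-0.36, -0.68, 0, 0], [0, 0, 0, 0.09], [0, 0, 0, 0.09]]
  ],
  "hand": 211
}}

```text
time_s: 5.5
position: [0.5506, -0.2643, 0.1145]
eef_rot: [[-0.97, 0.245, 0.003], [0.245, 0.97, -0.001], [-0.003, -0.0, -1.0]]
wrist_force: [-0.1, 0.6, -0.9]
width: 0.0223
gripper_force: 0.0
```

Call:
{"method": "servo_tool", "body": {
  "plan": [
    [[0, 0, 0, 0.09], [0, 0, 0, 0.09], [0, 0, 0, 0.09], [0, 0, 0, 0.09], [0, 0, 0, 0.09]]
  ]
}}

```text
time_s: 6.0
position: [0.5501, -0.2629, 0.1146]
eef_rot: [[-0.58, 0.815, 0.003], [0.815, 0.58, -0.001], [-0.003, 0.002, -1.0]]
wrist_force: [0.1, 0.2, -0.5]
width: 0.0154
gripper_force: 0.0
```

Call:
{"method": "servo_tool", "body": {
  "plan": [
    [[0, 0, 0, 0.09], [0, 0, 0, 0.09], [0, 0, 0, 0.09], [0, 0, 0, 0.09], [0, 0, 0, 0]]
  ]
}}

```text
time_s: 6.5
position: [0.5499, -0.2629, 0.1145]
eef_rot: [[-0.058, 0.998, 0.003], [0.998, 0.058, -0.001], [-0.001, 0.003, -1.0]]
wrist_force: [0.8, 0.0, -0.3]
width: 0.0153
gripper_force: 0.0
```

```bash
python3 - <<'E'
from h import *
f=grab('top','t3.png'); c,s,a,b=case(f); print('case',c.round(1),np.round(s,1),round(a,2),b.round(1).tolist())
st=monitor.state(); print(st['position'],st['wrist_force'],st['qpos'],st['eef_rot'],st['width'])
E
```

```text
case [540.4 -75.9] [76.2 53.2] 1.03 [[501.79998779296875, -49.900001525878906], [502.79998779296875, -103.0999984741211], [579.0, -101.80000305175781], [578.0999755859375, -48.599998474121094]]
[ 0.54956415 -0.26283426  0.11440649] [-0.32532147  0.72403832 -0.24544194] [-2.79105128e+01  1.40049215e+01  1.07123644e+02  1.67923795e-02
  5.87344010e+01 -3.14571123e+01] [[-6.17076412e-02  9.98091775e-01  2.23075817e-03]
 [ 9.98093732e-01  6.17097696e-02 -8.98155495e-04]
 [-1.03410118e-03  2.17108269e-03 -9.99997109e-01]] 0.015174178946857533
```

Call:
{"method": "servo_tool", "body": {
  "plan": [
    [[0, -0.17, 0, 0.012], [0, 0, 1.0, 0], [0, 0, 1.0, 0], [0, 0, 0, 0], [0.4, 0, 0, 0]]
  ]
}}

```text
time_s: 7.05
position: [0.5383, -0.2439, 0.0135]
eef_rot: [[-0.038, 0.999, -0.001], [0.999, 0.038, 0.0], [0.0, -0.001, -1.0]]
wrist_force: [1.0, -0.2, 1.1]
width: 0.0155
gripper_force: 0.0
```

Call:
{"method": "servo_tool", "body": {
  "plan": [
    [[0.2, 0, 0, 0], [0.1, 0, 0, 0], [0.1, 0, 0, 0], [0.1, 0, 0, 0], [0.1, 0, 0, 0]]
  ]
}}

```text
time_s: 7.55
position: [0.5398, -0.2151, 0.0167]
eef_rot: [[-0.041, 0.999, 0.005], [0.999, 0.041, -0.005], [-0.005, 0.005, -1.0]]
wrist_force: [-1.7, -7.5, 3.0]
width: 0.0151
gripper_force: 3.5
```

Call:
{"method": "servo_tool", "body": {
  "plan": [
    [[0.1, 0, 0, 0], [0.1, 0, 0, 0], [0.1, 0, 0, 0], [0.1, 0, 0, 0], [0, 0, 0, 0]]
  ]
}}

```text
time_s: 8.05
position: [0.5388, -0.1946, 0.0165]
eef_rot: [[-0.041, 0.999, 0.004], [0.999, 0.041, -0.004], [-0.004, 0.004, -1.0]]
wrist_force: [-0.9, -4.3, 3.8]
width: 0.015
gripper_force: 2.4
```

Call:
{"method": "servo_tool", "body": {
  "plan": [
    [[0.1, 0, 0, 0], [0.1, 0, 0, 0], [0.1, 0, 0, 0], [0.1, 0, 0, 0], [0, 0, 0, 0]]
  ]
}}

```text
time_s: 8.55
position: [0.5379, -0.1744, 0.0164]
eef_rot: [[-0.041, 0.999, 0.004], [0.999, 0.041, -0.003], [-0.003, 0.004, -1.0]]
wrist_force: [-1.0, -4.8, 4.0]
width: 0.0154
gripper_force: 2.3
```

Call:
{"method": "servo_tool", "body": {
  "plan": [
    [[0.06, 0, 0, 0], [0.06, 0, 0, 0], [0, 0, 0, 0]]
  ]
}}

```text
time_s: 8.85
position: [0.5377, -0.1687, 0.0164]
eef_rot: [[-0.041, 0.999, 0.004], [0.999, 0.041, -0.003], [-0.004, 0.004, -1.0]]
wrist_force: [-0.8, -5.9, 3.7]
width: 0.0152
gripper_force: 2.6
```

Call:
{"method": "servo_tool", "body": {
  "plan": [
    [[0.06, 0, 0, 0], [0.06, 0, 0, 0], [0, 0, 0, 0]]
  ]
}}

```text
time_s: 9.15
position: [0.5378, -0.1685, 0.0169]
eef_rot: [[-0.044, 0.999, 0.006], [0.999, 0.044, -0.013], [-0.013, 0.005, -1.0]]
wrist_force: [-3.4, -28.7, 1.1]
width: 0.0152
gripper_force: 14.0
```

Call:
{"method": "servo_tool", "body": {
  "plan": [
    [[0.03, 0, 0, 0], [0.03, 0, 0, 0], [0, 0, 0, 0]]
  ]
}}

```text
time_s: 9.45
position: [0.5379, -0.1685, 0.0173]
eef_rot: [[-0.045, 0.999, 0.006], [0.999, 0.045, -0.017], [-0.017, 0.006, -1.0]]
wrist_force: [-6.9, -38.6, -0.6]
width: 0.0154
gripper_force: 19.3
```

Call:
{"method": "servo_tool", "body": {
  "plan": [
    [[-0.3, 0, 0, 0], [-0.5, 0, 0, 0], [0, 0, -1.0, 0], [0, 0, -1.0, 0], [0.85, -0.63, 0, 0]]
  ]
}}

```text
time_s: 9.95
position: [0.5159, -0.1643, 0.1242]
eef_rot: [[-0.036, 0.999, 0.021], [0.999, 0.037, -0.008], [-0.009, 0.021, -1.0]]
wrist_force: [1.0, -0.6, 1.0]
width: 0.0149
gripper_force: 0.0
```

Call:
{"method": "servo_tool", "body": {
  "plan": [
    [[0.85, -0.63, 0, 0], [0.85, -0.63, 0, 0], [0, 0, 0, -0.09], [0, 0, 0, -0.09], [0, 0, 0, -0.09]]
  ],
  "hand": 80
}}

```text
time_s: 10.45
position: [0.4432, -0.0804, 0.115]
eef_rot: [[-0.454, 0.891, 0.003], [0.891, 0.454, -0.0], [-0.001, 0.002, -1.0]]
wrist_force: [0.3, -0.3, -0.3]
width: 0.0535
gripper_force: 0.0
```

Call:
{"method": "servo_tool", "body": {
  "plan": [
    [[0, 0, 0, -0.09], [0, 0, 0, -0.09], [0, 0, 0, -0.09], [0, 0, 0, -0.09], [0, 0, 0, -0.09]]
  ]
}}

```text
time_s: 10.95
position: [0.4435, -0.0808, 0.1149]
eef_rot: [[-0.923, 0.384, 0.002], [0.384, 0.923, 0.0], [-0.002, 0.001, -1.0]]
wrist_force: [1.0, 0.5, -0.2]
width: 0.0606
gripper_force: 0.0
```

Call:
{"method": "servo_tool", "body": {
  "plan": [
    [[0, 0, 0, -0.09], [0, 0, 0, -0.09], [0, 0, 0, -0.09], [0, 0, 0, 0], [0, 0, 0, 0]]
  ]
}}

```text
time_s: 11.45
position: [0.4434, -0.081, 0.1145]
eef_rot: [[-1.0, -0.021, 0.001], [-0.021, 1.0, -0.0], [-0.001, -0.0, -1.0]]
wrist_force: [-0.7, -0.8, 0.3]
width: 0.0606
gripper_force: 0.0
```

```bash
python3 - <<'E'
from h import *
f=grab('top','t4.png'); cv2.imwrite('pics/c4.png',cv2.resize(f['img'][180:265,180:320],None,fx=5,fy=5,interpolation=cv2.INTER_CUBIC))
c,s,a,b=case(f); print('case',c.round(1),np.round(s,1),round(a,2),b.round(1).tolist())
st=monitor.state(); print(st['position'],st['wrist_force'],st['qpos'],st['eef_rot'],st['width'])
E
```

```text
case [535.2 -76.7] [ 87.4 172.1] 2.6 [[487.70001220703125, 7.199999809265137], [495.5, -164.6999969482422], [582.7999877929688, -160.6999969482422], [575.0, 11.199999809265137]]
[ 0.44325263 -0.08104931  0.11430107] [-0.76278631  0.37497971 -0.44549368] [-1.35385365e+01 -2.81866700e+00  1.25704771e+02  1.36386855e-02
  5.70499243e+01 -1.04769007e+02] [[-9.99771534e-01 -2.13447218e-02  1.13226287e-03]
 [-2.13448114e-02  9.99772171e-01 -6.71786745e-05]
 [-1.13057100e-03 -9.13312638e-05 -9.99999357e-01]] 0.06027232875495617
```

View pics/c4.png

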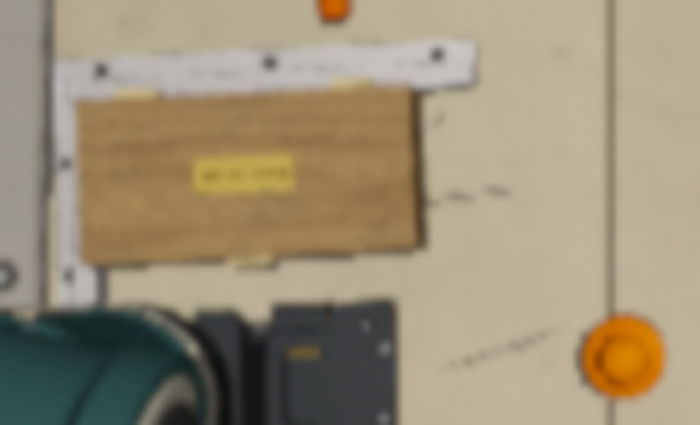

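The case sits against both arms (crop corner near (80,95)). I'll give it one confirming nudge in +x.

Call:
{"method": "servo_tool", "body": {
  "plan": [
    [[0, 0.1, 0, -0.014], [0, 0, 1.0, 0], [0, 0, 1.0, 0], [0, 0, 0, 0], [-0.3, 0, 0, 0]]
  ]
}}

```text
time_s: 12.0
position: [0.4549, -0.0747, 0.0126]
eef_rot: [[-0.999, -0.045, -0.006], [-0.045, 0.999, 0.001], [0.006, 0.002, -1.0]]
wrist_force: [-0.5, -0.1, -0.1]
width: 0.0606
gripper_force: 0.0
```

Call:
{"method": "servo_tool", "body": {
  "plan": [
    [[-0.3, 0, 0, 0], [-0.1, 0, 0, 0], [-0.06, 0, 0, 0], [-0.06, 0, 0, 0], [0, 0, 0, 0]]
  ]
}}

```text
time_s: 12.5
position: [0.4844, -0.0744, 0.0144]
eef_rot: [[-0.999, -0.046, 0.001], [-0.046, 0.999, -0.0], [-0.001, -0.0, -1.0]]
wrist_force: [-0.5, 0.2, -0.1]
width: 0.0604
gripper_force: 0.0
```

Call:
{"method": "servo_tool", "body": {
  "plan": [
    [[-0.06, 0, 0, 0], [-0.06, 0, 0, 0], [0, 0, 0, 0]]
  ]
}}

```text
time_s: 12.8
position: [0.485, -0.0739, 0.0128]
eef_rot: [[-0.999, -0.047, -0.01], [-0.047, 0.999, 0.001], [0.01, 0.001, -1.0]]
wrist_force: [-11.6, -1.5, 10.8]
width: 0.0607
gripper_force: 5.9
```

Call:
{"method": "servo_tool", "body": {
  "plan": [
    [[-0.04, 0, 0, 0], [0, 0, 0, 0]]
  ]
}}

```text
time_s: 13.0
position: [0.4849, -0.0738, 0.0125]
eef_rot: [[-0.999, -0.047, -0.014], [-0.047, 0.999, 0.001], [0.014, 0.001, -1.0]]
wrist_force: [-16.7, -2.5, 13.1]
width: 0.0605
gripper_force: 8.7
```

Both arms are in firm contact. Now I'll back off and go round to the silver weight.

Call:
{"method": "servo_tool", "body": {
  "plan": [
    [[0.2, 0, 0, 0], [0.4, 0, 0, 0], [0, 0, -1.0, 0], [0, 0, -1.0, 0], [0, 0, -0.5, 0]]
  ]
}}

```text
time_s: 13.5
position: [0.4637, -0.0758, 0.1428]
eef_rot: [[-0.999, -0.046, 0.006], [-0.046, 0.999, -0.001], [-0.006, -0.001, -1.0]]
wrist_force: [-0.5, -1.4, -0.3]
width: 0.0601
gripper_force: 0.0
```

Call:
{"method": "servo_tool", "body": {
  "plan": [
    [[0.16, -0.86, 0, 0], [0.16, -0.86, 0, 0], [0.16, -0.86, 0, 0], [0.16, -0.86, 0, 0], [0.16, -0.86, 0, 0]]
  ],
  "hand": 174
}}

```text
time_s: 14.0
position: [0.4312, -0.2935, 0.1388]
eef_rot: [[-0.999, -0.046, 0.001], [-0.046, 0.999, -0.0], [-0.001, -0.0, -1.0]]
wrist_force: [0.6, 0.5, 0.8]
width: 0.0278
gripper_force: 0.0
```

Call:
{"method": "servo_tool", "body": {
  "plan": [
    [[0.16, -0.86, 0, 0], [0.16, -0.86, 0, 0], [0.16, -0.86, 0, 0], [0, 0, 0, 0.088], [0, 0, 0, 0.088]]
  ]
}}

```text
time_s: 14.5
position: [0.413, -0.4235, 0.1384]
eef_rot: [[-0.972, 0.237, 0.0], [0.237, 0.972, 0.0], [-0.0, 0.0, -1.0]]
wrist_force: [-0.4, -0.2, -0.2]
width: 0.0278
gripper_force: 0.0
```

Call:
{"method": "servo_tool", "body": {
  "plan": [
    [[0, 0, 0, 0.088], [0, 0, 0, 0.088], [0, 0, 0, 0.088], [0, 0, 0, 0.088], [0, 0, 0, 0.088]]
  ]
}}

```text
time_s: 15.0
position: [0.4136, -0.4217, 0.1385]
eef_rot: [[-0.6, 0.8, 0.0], [0.8, 0.6, 0.0], [0.0, 0.0, -1.0]]
wrist_force: [0.1, -0.8, 1.0]
width: 0.028
gripper_force: 0.0
```

Call:
{"method": "servo_tool", "body": {
  "plan": [
    [[0, 0, 0, 0.088], [0, 0, 0, 0.088], [0, 0, 0, 0.088], [0, 0, 0, 0.088], [0, 0, 0, 0.088]]
  ]
}}

```text
time_s: 15.5
position: [0.4136, -0.4217, 0.1385]
eef_rot: [[0.048, 0.999, 0.0], [0.999, -0.048, 0.0], [0.0, 0.0, -1.0]]
wrist_force: [-0.6, 0.9, -0.0]
width: 0.0277
gripper_force: 0.0
```

Call:
{"method": "servo_tool", "body": {
  "plan": [
    [[0, 0, 0, 0.088], [0, 0, 0, 0.088], [0, 0, 0, 0.088], [0, 0, 0, 0.088], [0, 0, 0, 0.088]]
  ]
}}

```text
time_s: 16.0
position: [0.4136, -0.4217, 0.1385]
eef_rot: [[0.674, 0.739, 0.0], [0.739, -0.674, 0.0], [0.0, 0.0, -1.0]]
wrist_force: [-0.0, -0.2, 0.2]
width: 0.0279
gripper_force: 0.0
```

Call:
{"method": "servo_tool", "body": {
  "plan": [
    [[0, 0, 0, 0.088], [0, 0, 0, 0.088], [0, 0, 0, 0], [0, 0, 0, 0]]
  ]
}}

```text
time_s: 16.4
position: [0.4136, -0.4218, 0.1386]
eef_rot: [[0.845, 0.535, 0.0], [0.535, -0.845, 0.0], [0.0, -0.0, -1.0]]
wrist_force: [-0.2, 0.1, 0.5]
width: 0.0278
gripper_force: 0.0
```

```bash
python3 - <<'E'
from h import *
f=grab('top','t5.png'); cv2.imwrite('pics/c5.png',cv2.resize(f['img'][180:300,185:405],None,fx=3.6,fy=3.6,interpolation=cv2.INTER_CUBIC))
c,s,a,b=case(f); print('case',c.round(1),np.round(s,1),round(a,2))
st=monitor.state(); print(st['position'],st['wrist_force'],st['qpos'],st['eef_rot'],st['width'])
E
```

```text
case [535.2 -76.8] [ 87.4 172.2] 2.6
[ 0.41365623 -0.42180971  0.13859213] [-0.48336007 -0.35102262  0.83488146] [-4.79753175e+01  1.07893635e+01  1.08229068e+02  1.23564561e-03
  6.09851976e+01  9.70321501e+00] [[ 8.45067157e-01  5.34660172e-01 -2.83963479e-05]
 [ 5.34660173e-01 -8.45067155e-01  5.96815167e-05]
 [ 7.91250905e-06 -6.56172860e-05 -9.99999998e-01]] 0.028116958584835736
```

View pics/c5.png

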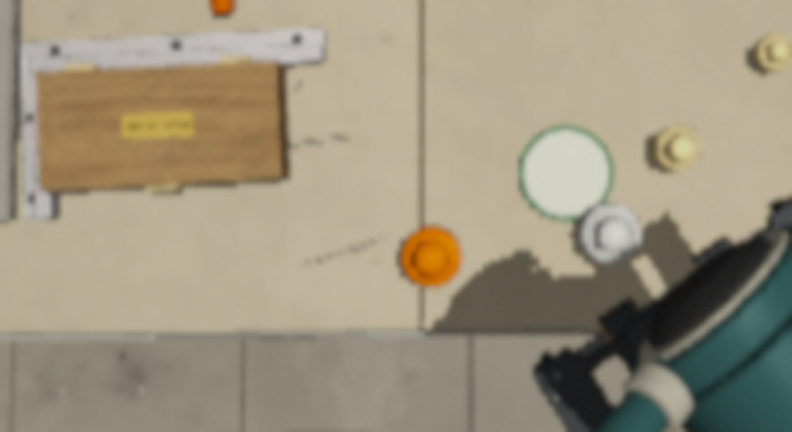

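The case is home at crop (160,125). The silver weight's body is at crop (608,235), with the mark at (566,172) and the gripper behind the weight.

```bash
python3 - <<'E'
from h import *
f=grab('top'); st=monitor.state(); p=np.array(st['position']); R=np.array(st['eef_rot'])
hsv=cv2.cvtColor(f['img'],cv2.COLOR_BGR2HSV)
for n,uv,z in(('body',(185+608/3.6-.4,180+235/3.6-.4),.042),('knob',(185+614/3.6-.4,180+233/3.6-.4),.06),('mark',(185+566/3.6-.4,180+172/3.6-.4),0),('brass',(185+681/3.6-.4,180+147/3.6-.4),.05)):
    w=cast(f,uv,z)[0]; print(n,w.round(4),(R.T@(w-p)*1000).round(1))
E
```

```text
body [ 0.4574 -0.3925  0.042 ] [52.6 -1.5 96.6]
knob [ 0.4597 -0.3947  0.06  ] [53.4  1.6 78.6]
mark [ 0.5024 -0.3661  0.    ] [104.8   0.3 138.6]
brass [ 0.5201 -0.4447  0.05  ] [77.8 76.2 88.6]
```

Call:
{"method": "servo_tool", "body": {
  "plan": [
    [[0, 0, 1.0, 0], [0, 0, 1.0, 0], [0, 0, 0.58, 0], [0, 0, 0, 0], [0.2, 0, 0, 0]]
  ]
}}

```text
time_s: 17.0
position: [0.4217, -0.4167, 0.0097]
eef_rot: [[0.847, 0.532, -0.001], [0.532, -0.847, 0.001], [-0.0, -0.001, -1.0]]
wrist_force: [0.5, -0.6, 0.2]
width: 0.0279
gripper_force: 0.0
```

Call:
{"method": "servo_tool", "body": {
  "plan": [
    [[0.15, 0, 0, 0], [0.08, 0, 0, 0], [0.08, 0, 0, 0], [0.08, 0, 0, 0], [0.08, 0, 0, 0]]
  ]
}}

```text
time_s: 17.5
position: [0.4424, -0.4053, 0.0111]
eef_rot: [[0.846, 0.533, 0.0], [0.533, -0.846, -0.003], [-0.001, 0.002, -1.0]]
wrist_force: [-5.3, -3.0, 4.6]
width: 0.0281
gripper_force: 3.2
```

Call:
{"method": "servo_tool", "body": {
  "plan": [
    [[0.08, 0, 0, 0], [0.08, 0, 0, 0], [0.08, 0, 0, 0], [0.08, 0, 0, 0], [0, 0, 0, 0]]
  ]
}}

```text
time_s: 18.0
position: [0.4559, -0.3967, 0.011]
eef_rot: [[0.846, 0.533, 0.0], [0.533, -0.846, -0.002], [-0.001, 0.002, -1.0]]
wrist_force: [-2.3, -2.3, 4.6]
width: 0.0278
gripper_force: 2.7
```

```bash
python3 - <<'E'
from h import *
f=grab('top'); s=grab('side')
a=cv2.resize(f['img'][200:275,310:400],None,fx=4.4,fy=4.4); b=cv2.resize(s['img'][180:255,260:350],None,fx=4.4,fy=4.4)
cv2.imwrite('pics/c6.png',np.hstack([a,b])); print(monitor.state()['position'])
E
```

```text
[ 0.45593811 -0.39660124  0.01078288]
```

View pics/c6.png

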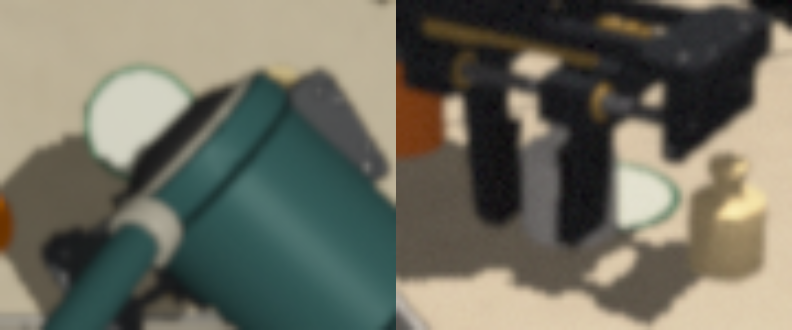

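The side half (right) shows the weight upright between the fingers and nearing the mark, with the brass weight clear. The top view is hidden by the arm. About 31 mm remain.

Call:
{"method": "servo_tool", "body": {
  "plan": [
    [[0.08, 0, 0, 0], [0.08, 0, 0, 0], [0.08, 0, 0, 0], [0.08, 0, 0, 0], [0.08, 0, 0, 0]]
  ]
}}

```text
time_s: 18.6
position: [0.4722, -0.386, 0.0107]
eef_rot: [[0.846, 0.533, -0.001], [0.533, -0.846, -0.002], [-0.001, 0.001, -1.0]]
wrist_force: [-5.6, -4.8, 7.4]
width: 0.028
gripper_force: 4.1
```

Call:
{"method": "servo_tool", "body": {
  "plan": [
    [[0.08, 0, 0, 0], [0.08, 0, 0, 0], [0.04, 0, 0, 0], [0, 0, 0, 0], [0, 0, 0, 0]]
  ]
}}

```text
time_s: 19.1
position: [0.481, -0.3803, 0.0104]
eef_rot: [[0.847, 0.532, 0.0], [0.532, -0.847, -0.001], [-0.001, 0.001, -1.0]]
wrist_force: [-3.0, -2.8, 5.2]
width: 0.0281
gripper_force: 3.3
```

Call:
{"method": "servo_tool", "body": {
  "plan": [
    [[-0.2, 0, 0, 0], [-0.6, 0, 0, 0], [-0.6, 0, 0, 0], [0, 0, -0.9, 0], [0, 0, -0.9, 0]]
  ]
}}

```text
time_s: 19.6
position: [0.4191, -0.4153, 0.0978]
eef_rot: [[0.848, 0.531, -0.004], [0.531, -0.848, 0.005], [-0.0, -0.007, -1.0]]
wrist_force: [1.3, -0.4, -0.0]
width: 0.0279
gripper_force: 0.0
```

Call:
{"method": "servo_tool", "body": {
  "plan": [
    [[0, 0, -0.8, 0], [0, 0, 0, 0], [0, 0, 0, 0]]
  ]
}}

```text
time_s: 19.9
position: [0.4221, -0.4172, 0.1406]
eef_rot: [[0.847, 0.532, 0.002], [0.532, -0.847, -0.001], [0.001, 0.002, -1.0]]
wrist_force: [-0.5, -0.4, -0.1]
width: 0.028
gripper_force: 0.0
```

```bash
python3 - <<'E'
from h import *
f=grab('top'); s=grab('side')
a=cv2.resize(f['img'][180:260,180:420],None,fx=3.3,fy=3.3,interpolation=cv2.INTER_CUBIC); b=cv2.resize(s['img'][150:270,235:475],None,fx=2.4,fy=2.4); b=cv2.copyMakeBorder(b,0,0,0,a.shape[1]-b.shape[1],cv2.BORDER_CONSTANT)
cv2.imwrite('pics/c7.png',np.vstack([a,b])); st=monitor.state(); print(st['position'],st['time_s'])
c,s,an,_=case(f); print(c,s,an)
E
```

```text
[ 0.42075705 -0.41566394  0.13778878] 20.0
[535.21905518 -76.79302979] (87.39540100097656, 172.18426513671875) 2.601078510284424
```

View pics/c7.png

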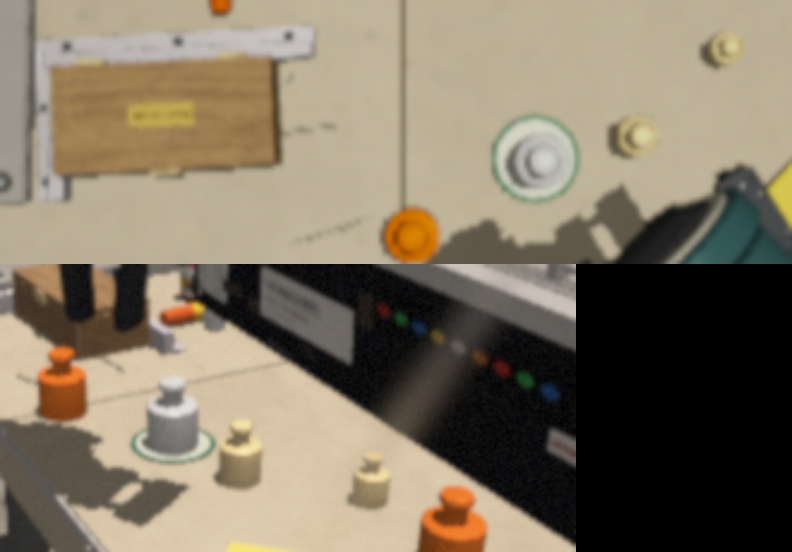

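The silver weight stands upright inside the green rim (top view (540,160) within the mark at (536,158)). The case sits in the corner and the other things are in place. I'm handing in.

```bash
python3 -c "
from bench import manip
print(manip.hand_in())"
```

```text
the job is handed in; nothing more can be done
None
```

The job is handed in at about 20 s: the case is pushed home against both arms of the stop, then the silver weight was pushed upright to inside the green-rimmed mark, and the last pictures showed nothing else moved.

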